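# Prime the bandsaw oiler with its hand pump

## Robot

A 6-joint arm with a two-finger parallel gripper is mounted at the origin on the work surface. World frame = base frame: x ahead of the robot, y to its left, z up, the work surface at z = 0. Lengths are in m, angles in degrees, forces in N, time in s.
With the tool pointing down it reaches from about 0.375 to 0.9 m from the base axis. Payload 3.1 kg.
Tool frame: the origin (TCP) lies at the very end of the fingers, on their centre line; the grasp point (between the pads) lies 19 mm behind it; z points along the fingers, x is the direction in which the jaws open and shut, and the axes are right-handed (so a half turn about z gives the same grasp; the last joint's range is limited). The gripper opens to 87 mm and grips with 3 to 60 N. Pads are 19 mm wide; open, the fingers measure 117 mm over their backs; the gripper's body (75 mm by 190 mm) begins 51 mm behind the grasp point.
Start: joints at [-74.972, 30.224, 82.088, -0, 67.689, -10.227], TCP at [0.267, -0.565, 0.223] pointing down, gripper open.
Joint ranges: [-176.69, 176.69], [-43.24, 126.21], [12.49, 139.97], [-82, 262], [0, 151.66], [-163.58, 163.58]. Speed limits (degrees/s): [159.86, 159.86, 180, 180, 180, 180].

## Interface

Orientations are given as a 3x3 rotation matrix whose columns are the frame's x, y, z axes.
In Python, from rig import read_state, capture, bot gives the robot as it stands.
- The arm moves only by the shell command python3 -m crank 'ROWS' [OPENING]. ROWS is JSON, a list of rows, each a list of 2 entries, a list of its own where there are three numbers: the shift along the tool's x, y, z in cm, then the turn, a rotation vector about the tool's x, y, z in rad. In form: [[[dx, dy, dz], [wx, wy, wz]], ...]. A call has 1 to 12 rows; each row shifts and turns the commanded pose from where the row before left it, along the tool's axes as they then stand; what a row does not reach is not made up. A row lasts 1/10 s, in which the tool goes at most 50 mm and 8.59 degrees, less where a joint would pass 70% of its speed; a pose out of reach is approached as far as the arm can. A call with a gripper value outside its range is refused whole. OPENING is the closure, from -1 (fully open) to 1 (shut), set as the call begins (- or left out, the last holds). The fingers move at their own pace and stop on an object; the grip force is fixed at half the most. Time passes only in rows, so rows that do not move let the fingers close. It gives the time, the measured TCP pose, the force and the opening at its end, in the units of the state.
- read_state(): the state, without advancing time (a new reading comes with each control period).
- capture(name): name is "side" or "top" or "wrist"; returns a dict with "pixels" (384x512x3 uint8, red, green, blue), "camera_matrix" (3x3 intrinsics, pixels), "R" (3x3) and "t" (3): a world point X has camera coordinates R X + t. Camera axes: x right, y down, z forward; pixel columns grow to the right and rows downward; lengths in m; the calibration is good to about 2 mm. The wrist camera is an equidistant fisheye: a pixel r from the principal point sees the ray r / f radians off the axis. A picture is of the moment at which its call begins. There is no depth.
- bot.hand_in(): hands the job in, once; it reports no verdict.
The state is a dict: "time_s": time; "joint_positions": joint angles; "qvel": joint speeds; "tau": joint torques, N m; "position": TCP position; "tcp_rot": TCP orientation; "force": force on the tool from outside, world axes, zero at the start; "moment": the same for the moment, N m; "opening": opening from 0.0 (shut) to 1.0 (fully open).
Only numpy, scipy, OpenCV 4.12 (cv2) and the standard library are available. Lean on these libraries where they do the work, as an engineer would, in place of code of your own. Each camera call takes 0.05 s, during which the arm holds its last target.

## Task

Prime the bandsaw's oiler: with the fingertips, press the black knob of the green hand pump all the way down and let it spring all the way back up, again and again, until the red indicator pin beside it has popped fully out and its green band shows. Stop there: do not press the knob down again once the pin is fully out. Do not touch the pin, and leave the other things on the bench where they are.

Things in the scene. Friction and masses are not known exactly. Their poses are not given: they have to be found in the camera images.
- pump: Green hand pump bolted to the bench, upright. Origin: centre of its foot's underside, on the bench; foot 110 mm along its x, 180 mm along y, 10 mm thick. On a green block 65 mm high stand the pump barrel (60 mm across, top at 140 mm) at x 0, y -35 mm with the knob above it, and the white indicator tube (30 mm across, brass collar 36 mm across, top at 125 mm) at x 0, y +40 mm.
- knob_top (a point): Centre of the flat top of the black round palm knob (46 mm across, 20 mm thick) on a steel stem. At rest it is 200 mm above the bench, fully pressed 180 mm; it moves straight up and down, above the pump's x 0, y -35 mm.
- plunger (a joint): Knob pressed down, m: 0 up at rest, 0.020 at the bottom stop. Sprung: 6 N starts it moving, 11 N at the bottom, a little more if pushed fast; released, it is up within 0.5 s. Each full stroke (down 18 mm or more, then all the way up) lifts the pin on the way UP by one 12 mm notch (the first one: 5 to 20 mm). Half strokes may lift nothing. 3 to 5 full strokes are needed.
- pin_tip (a point): Centre of the top of the indicator pin, a 12 mm round pin that rises straight out of the brass collar at the pump's x 0, y +40 mm; red for 54 mm from its tip, green below that. Tip 130 mm above the bench when fully in, 190 mm when fully out; the green band shows only when it is fully out.
- pin (a joint): How far the pin is out, m: starts between 0 and 0.026; the strokes take it to notches at 0.012, 0.024, 0.036, 0.048 and 0.060. 0.060 is fully out (65 mm of pin above the collar, the lowest 11 mm green). It stays where it is between strokes.
- spray_can: blue-labelled spray can standing near the pump, 62 mm across, 170 mm tall; origin at the centre of its underside. Bystander.
- file: flat file lying flat, wooden handle to its -x, about 255 mm long, 26 mm high; origin on the table near the middle. Bystander.
- screwdriver: screwdriver lying on the table near the pump, about 200 mm long; origin on the table under its middle. Bystander.
- oil_bottle: amber oil bottle with red cap, 60 mm across, 150 mm tall; origin at the centre of its underside. Bystander.
- jar: glass jar with steel lid, 68 mm across, 90 mm tall; origin at the centre of its underside. Bystander.
- wrench: steel wrench lying on the table; origin under its middle. Bystander.
- collar_ring: loose steel shaft collar lying flat, 80 mm outside diameter, 22 mm high; origin at the centre of its underside. Bystander.
Things that resemble listed ones, but are neither listed nor needed, are in the scene too. Leave any purple look-alike of the pump alone.

How it is judged:
By the outcome, as a careful person would: the job done as asked, in the order asked, and still so for the second after the job is handed in, with the robot touching nothing.
It also fails if it takes over 45 s, if anything falls off the work surface, if the arm or the gripper's body presses on something with over 40 N, if the wrist force passes 120 N, or if a joint passes its speed limit or range.

## Working session

There is one attempt and no reset: what is moved stays moved. The work goes in short steps, Python scripts to look and compute and a shell command to move; the robot and the scene stay as the last step left them, time stands still between calls to the robot, and variables do not carry over. Pictures are saved under pics/ and viewed, and the job is handed in when it is done.

```bash
ls; mkdir -p pics; cat > h.py <<'E'
import numpy as np, cv2
from rig import read_state, capture, bot
def snap(n,f):
    c=capture(n); cv2.imwrite(f'pics/{f}.png',c['pixels'][:,:,::-1]); np.savez(f'pics/{f}.npz',**{k:np.array(c[k]) for k in('pixels','camera_matrix','R','t')}); return c
def ray(c,u,v):
    K=np.array(c['camera_matrix']);R=np.array(c['R']);t=np.array(c['t'])
    d=R.T@np.linalg.inv(K)@np.array([u,v,1.]); return -R.T@t, d/np.linalg.norm(d)
def plane(c,u,v,z):
    o,d=ray(c,u,v); return o+d*(z-o[2])/d[2]
def tri(c1,p1,c2,p2):
    o1,d1=ray(c1,*p1);o2,d2=ray(c2,*p2)
    s=np.linalg.lstsq(np.c_[d1,-d2],o2-o1,rcond=None)[0]
    a=o1+s[0]*d1;b=o2+s[1]*d2; return (a+b)/2,np.linalg.norm(a-b)
def proj(c,X):
    q=np.array(c['camera_matrix'])@(np.array(c['R'])@np.array(X)+np.array(c['t'])); return q[:2]/q[2]
E
python3 - <<'E'
from h import *
for n in('side','top','wrist'): snap(n,n+'0')
s=read_state();print(s['time_s'],s['position'],s['tcp_rot'],s['force'],s['opening'])
E
```

```text
pics
0.15 [ 0.26655574 -0.56469764  0.22180241] [[ 4.26699604e-01 -9.04393307e-01 -4.40137606e-04]
 [-9.04391951e-01 -4.26699739e-01  1.59140336e-03]
 [-1.62706115e-03 -2.80994278e-04 -9.99998637e-01]] [-0.09463375 -0.56050553  0.04650136] 0.9973254737578959
```

View pics/side0.png

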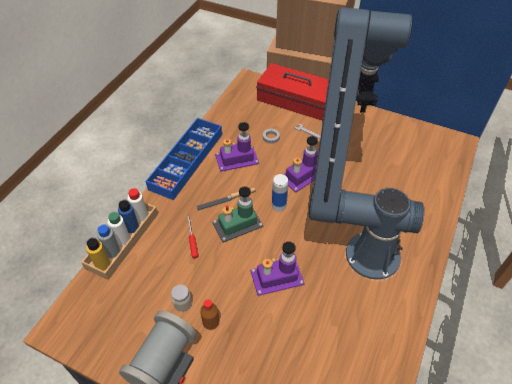

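View pics/top0.png

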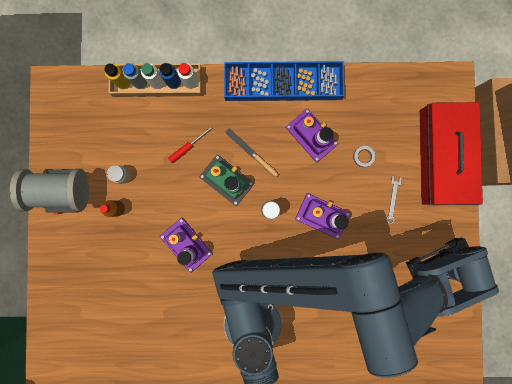

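View pics/wrist0.png

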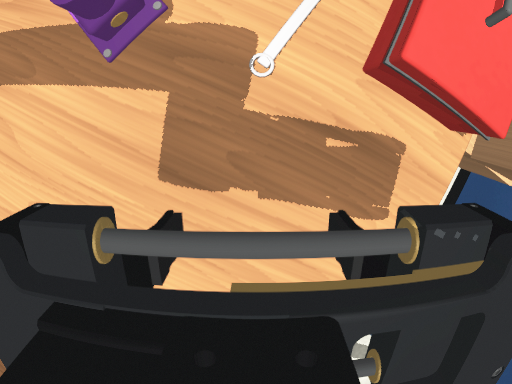

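The green pump is at about (228,180) in the top view and (238,215) in the side view. I'll zoom in on both.

```bash
python3 - <<'E'
from h import *
a=cv2.imread('pics/top0.png')[140:220,180:300]; b=cv2.imread('pics/side0.png')[170:250,190:310]
f=lambda x:cv2.resize(x,None,fx=6,fy=6,interpolation=cv2.INTER_NEAREST)[:,:]
cv2.imwrite('pics/z0.png',cv2.resize(np.vstack([f(a),f(b)]),(600,800))[:,:]) if 0 else (cv2.imwrite('pics/za.png',f(a)),cv2.imwrite('pics/zb.png',f(b)))
for n in('top','side'):
  c=np.load(f'pics/{n}0.npz'); o,d=ray(c,256,192); print(n,o,d, c['camera_matrix'].round(1).tolist())
E
```

```text
top [ 0.43670795 -0.00474601  1.64794903] [ 0.03239812 -0.00690175 -0.99945121] [[436.8, 0.0, 249.5], [0.0, 436.8, 187.5], [0.0, 0.0, 1.0]]
side [-0.01339067  1.08467177  1.59709878] [ 0.27036163 -0.57134515 -0.77489954] [[479.4, 0.0, 251.3], [0.0, 479.4, 190.8], [0.0, 0.0, 1.0]]
```

View pics/za.png

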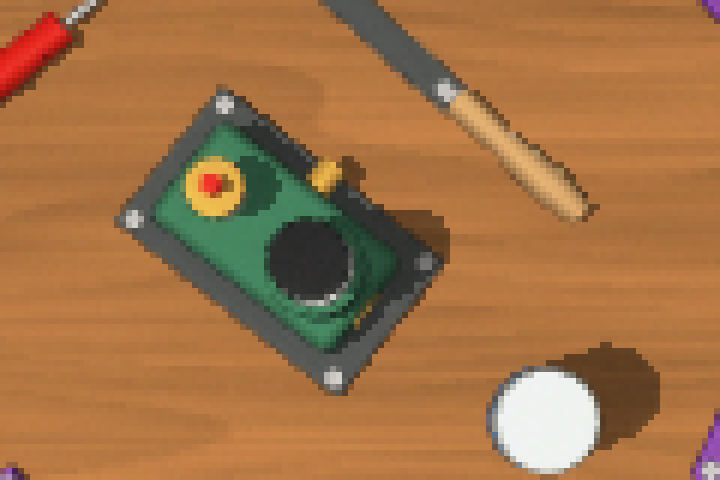

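View pics/zb.png

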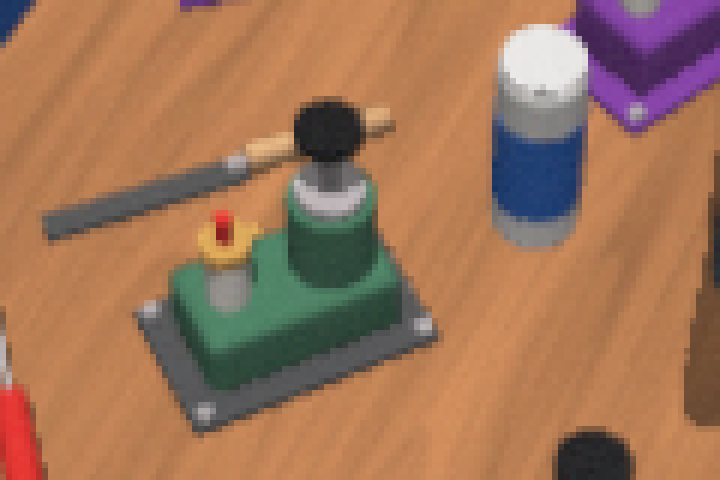

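```bash
python3 - <<'E'
from h import *
ct=np.load('pics/top0.npz');cs=np.load('pics/side0.npz')
def blob(c,box,f):
    p=c['pixels'].astype(int);x0,x1,y0,y1=box;m=np.zeros(p.shape[:2],np.uint8);m[y0:y1,x0:x1]=f(p[y0:y1,x0:x1])
    n,l,s,ce=cv2.connectedComponentsWithStats(m);i=1+np.argmax(s[1:,4]);return s[i],ce[i]
blk=lambda p:(p.max(-1)<58)&(p.max(-1)-p.min(-1)<12)
red=lambda p:(p[...,0]>140)&(p[...,1]<70)
print('T',kt:=blob(ct,(222,242,174,193),blk)); print('S',ks:=blob(cs,(236,254,184,199),blk))
print('pinT',blob(ct,(208,224,165,178),red),'pinS',blob(cs,(220,236,200,214),red))
k,e=tri(ct,kt[1],cs,(ks[1][0],ks[0][1]+4.)); print('knob tri',k,e)
print('knob plane T',plane(ct,*kt[1],.2), 'S', plane(cs,ks[1][0],ks[0][1]+4,.2))
pt=blob(ct,(208,224,165,178),red)
ps=blob(cs,(220,236,200,214),red)
p,e=tri(ct,pt[1],cs,ps[1]);print('pin tri',p,e)
# foot corner bolts top
for u,v in[(225,103),(133,218),(427,261),(334,378)]: print(plane(ct,180+u/6-.5,140+v/6-.5,.012).round(4))
for u,v in[(150,308),(204,413),(425,325)]: print('s',plane(cs,190+u/6-.5,170+v/6-.5,.012).round(4))
E
```

```text
T (array([225, 177,  13,  13, 135], dtype=int32), array([231.08888889, 182.71851852]))
S (array([239, 187,  11,  10,  81], dtype=int32), array([244.0617284, 191.7037037]))
pinT (array([214, 169,   3,   3,   8], dtype=int32), array([214.875, 170.125])) pinS (array([226, 206,   2,   2,   4], dtype=int32), array([226.5, 206.5]))
knob tri [0.51616979 0.06824452 0.19864037] 0.0022405562783618257
knob plane T [0.51506121 0.06774078 0.2       ] S [0.51671408 0.06960793 0.2       ]
pin tri [0.56300506 0.12671413 0.14494959] 0.0022148208929765978
[0.6238 0.1297 0.012 ]
[0.5519 0.1876 0.012 ]
[0.5236 0.0037 0.012 ]
[0.451  0.0622 0.012 ]
s [0.6268 0.1256 0.012 ]
s [0.5538 0.185  0.012 ]
s [0.4527 0.0577 0.012 ]
```

Triangulation puts the knob at (0.516, 0.068, 0.199). The foot bolts put it at (0.516, 0.0685), and the height agrees with the 200 mm given. The pin is at (0.563, 0.127). Next I raise the arm, shut the gripper and traverse.

```bash
python3 -m crank '[[[0,0,-4],[0,0,0]],[[0,0,-3],[0,0,0]],[[-3.3,-3.5,0],[0,0,0]],[[-3.3,-3.5,0],[0,0,0]],[[-3.3,-3.5,0],[0,0,0]],[[-3.3,-3.5,0],[0,0,0]],[[-3.3,-3.5,0],[0,0,0]],[[-3.3,-3.5,0],[0,0,0]],[[-3.3,-3.5,0],[0,0,0]],[[-3.3,-3.5,0],[0,0,0]],[[-3.3,-3.5,0],[0,0,0]],[[-3.3,-3.5,0],[0,0,0]]]' 1
cat > go.py <<'E'
from h import *
s=read_state();P=np.array(s['position']);R=np.array(s['tcp_rot'])
print(s['time_s'],P.round(4),R.round(3).tolist(),np.round(s['force'],2),s['opening'])
print('to knob tool cm',(R.T@(np.array([.516,.0685,.2])-P)*100).round(2))
E
python3 go.py
```

```text
time_s: 1.35
position: [0.4426, -0.1155, 0.2926]
tcp_rot: [[0.426, -0.905, 0.0], [-0.905, -0.426, -0.0], [0.0, -0.0, -1.0]]
force: [0.9, -1.1, -0.0]
opening: 0.032
1.35 [ 0.4426 -0.1155  0.2926] [[0.426, -0.905, 0.0], [-0.905, -0.426, -0.0], [0.0, -0.0, -1.0]] [ 0.93 -1.12 -0.01] 0.03249278673606462
to knob tool cm [-13.52 -14.48   9.26]
```

```bash
python3 -m crank '[[[-3.2,-3.4,1],[0,0,0]],[[-3.2,-3.4,2],[0,0,0]],[[-3,-3,2],[0,0,0]],[[-1.5,-2,1],[0,0,0]],[[0,0,0],[0,0,0]],[[0,0,0],[0,0,0]]]'
python3 go.py; python3 - <<'E'
from h import *
for n in('side','top','wrist'): snap(n,n+'1')
b=cv2.imread('pics/side1.png')[140:250,170:310]
cv2.imwrite('pics/zb1.png',cv2.resize(b,None,fx=5,fy=5,interpolation=cv2.INTER_NEAREST))
E
```

```text
time_s: 1.95
position: [0.502, 0.031, 0.2325]
tcp_rot: [[0.428, -0.904, -0.001], [-0.904, -0.428, -0.0], [-0.0, 0.001, -1.0]]
force: [-1.3, -1.0, 0.2]
opening: 0.011
1.95 [0.502  0.031  0.2325] [[0.428, -0.904, -0.001], [-0.904, -0.428, -0.0], [-0.0, 0.001, -1.0]] [-1.31 -0.97  0.2 ] 0.010819652294985506
to knob tool cm [-2.79 -2.87  3.25]
```

View pics/zb1.png

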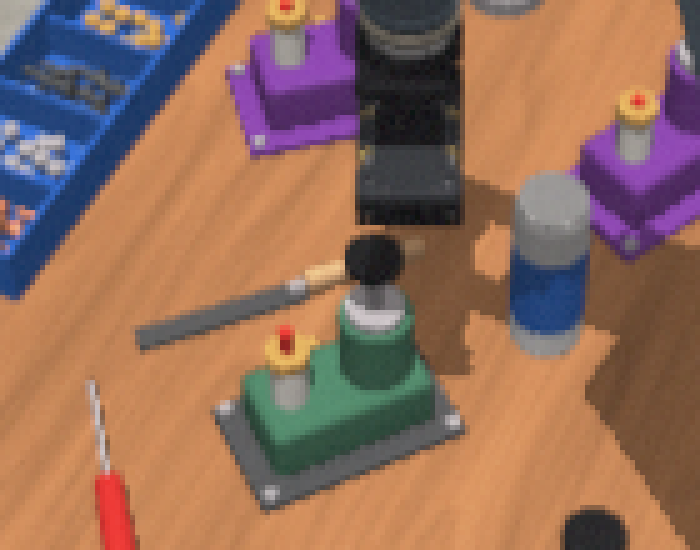

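View pics/wrist1.png

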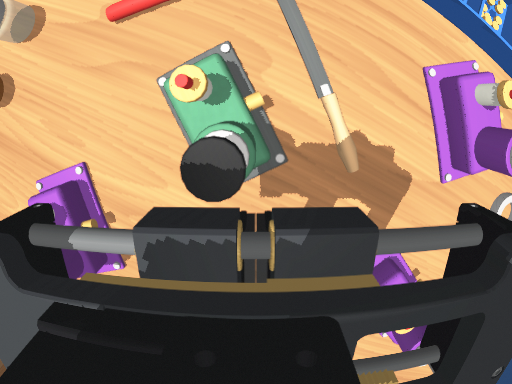

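The side view shows the closed fingers beside the knob and above it, with the knob at about (373,258) in the zoom. The pin is barely out. In the wrist view the knob is at (213,170), ahead and to the left of the fingers, which fits the offset I computed. Moving over it.

```bash
python3 -m crank '[[[-1.6,-1.6,0],[0,0,0]],[[-1.2,-1.3,1],[0,0,0]],[[0,0,1],[0,0,0]],[[0,0,0],[0,0,0]]]'
python3 go.py; python3 - <<'E'
from h import *
for n in('side','top','wrist'): snap(n,n+'2')
b=cv2.imread('pics/side2.png')[140:250,170:310]
cv2.imwrite('pics/zb2.png',cv2.resize(b,None,fx=5,fy=5,interpolation=cv2.INTER_NEAREST))
E
```

```text
time_s: 2.5
position: [0.5154, 0.0676, 0.2119]
tcp_rot: [[0.426, -0.905, -0.003], [-0.905, -0.426, -0.0], [-0.001, 0.003, -1.0]]
force: [0.0, -0.5, -0.6]
opening: 0.006
2.5 [0.5154 0.0676 0.2119] [[0.426, -0.905, -0.003], [-0.905, -0.426, -0.0], [-0.001, 0.003, -1.0]] [ 0.03 -0.49 -0.63] 0.005952220771354966
to knob tool cm [-0.06 -0.1   1.19]
```

View pics/zb2.png

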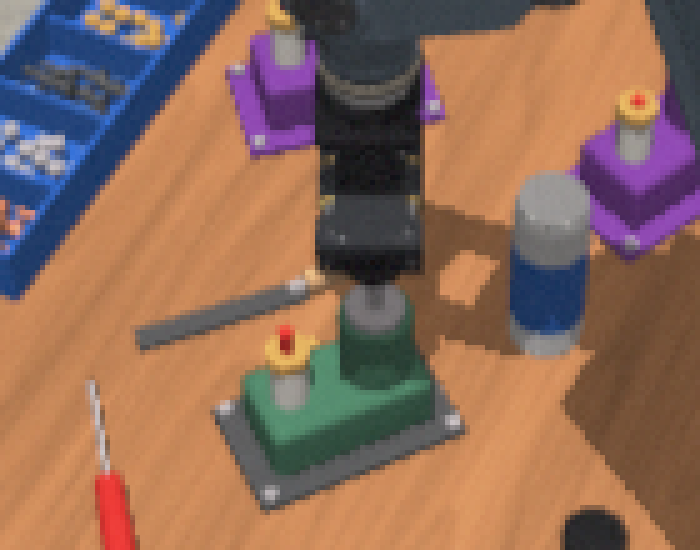

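View pics/wrist2.png

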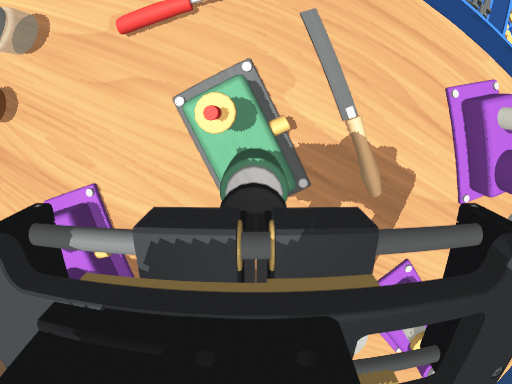

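View pics/top2.png

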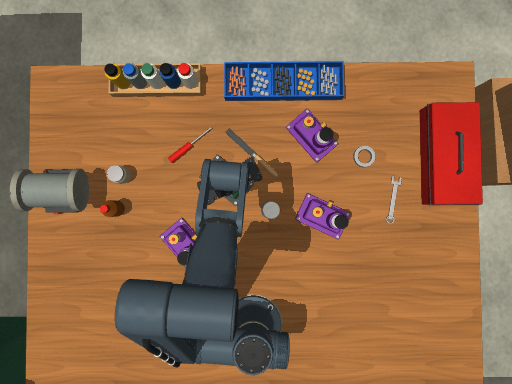

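The fingertips are centred over the knob and clear of the pin. First press, in steps.

```bash
python3 -m crank '[[[0,0,0.8],[0,0,0]],[[0,0,0.8],[0,0,0]],[[0,0,0.7],[0,0,0]],[[0,0,0.6],[0,0,0]],[[0,0,0],[0,0,0]],[[0,0,0],[0,0,0]]]'; python3 go.py
```

```text
time_s: 3.25
position: [0.5172, 0.0679, 0.1846]
tcp_rot: [[0.427, -0.904, 0.001], [-0.904, -0.427, -0.001], [0.001, -0.001, -1.0]]
force: [-0.8, -1.5, 9.2]
opening: 0.001
3.25 [0.5172 0.0679 0.1846] [[0.427, -0.904, 0.001], [-0.904, -0.427, -0.001], [0.001, -0.001, -1.0]] [-0.76 -1.52  9.22] 0.0011322001444892984
to knob tool cm [-0.1   0.08 -1.54]
```

```bash
python3 -m crank '[[[0,0,0.3],[0,0,0]],[[0,0,0.2],[0,0,0]],[[0,0,0],[0,0,0]]]'; python3 go.py
```

```text
time_s: 3.55
position: [0.5172, 0.0679, 0.1803]
tcp_rot: [[0.427, -0.904, 0.002], [-0.904, -0.427, -0.001], [0.002, -0.001, -1.0]]
force: [-1.9, -0.5, 12.5]
opening: 0.003
3.55 [0.5172 0.0679 0.1803] [[0.427, -0.904, 0.002], [-0.904, -0.427, -0.001], [0.002, -0.001, -1.0]] [-1.9  -0.51 12.47] 0.003143909099613558
to knob tool cm [-0.1   0.08 -1.97]
```

```bash
python3 -m crank '[[[0,0,0.2],[0,0,0]],[[0,0,0],[0,0,0]]]'; python3 go.py
python3 -m crank '[[[0,0,-1.2],[0,0,0]],[[0,0,-1.4],[0,0,0]],[[0,0,-1.2],[0,0,0]],[[0,0,0],[0,0,0]],[[0,0,0],[0,0,0]],[[0,0,0],[0,0,0]],[[0,0,0],[0,0,0]]]'; python3 go.py
cat > pin.py <<'E'
from h import *
import sys
n=sys.argv[1]
c=snap('side','side'+n); snap('wrist','wrist'+n)
b=c['pixels'][140:250,170:310,::-1]
w=np.load(f'pics/wrist{n}.npz')['pixels'][50:190,130:330,::-1]
B=cv2.resize(b,(509,400),interpolation=cv2.INTER_NEAREST);W=cv2.resize(w,(280,196),interpolation=cv2.INTER_NEAREST)
o=np.zeros((400,789,3),np.uint8);o[:,:509]=B;o[:196,509:]=W;cv2.imwrite(f'pics/p{n}.png',o)
p=c['pixels'].astype(int);m=np.zeros(p.shape[:2],np.uint8);m[185:216,218:236]=((p[...,0]>130)&(p[...,1]<80)&(p[...,2]<80))[185:216,218:236]
v,u=np.nonzero(m);print('red',v.min(),v.max(),u.mean())
print('expected tip rows',{x:proj(c,[.5627,.127,.13+x]).round(1).tolist() for x in(0,.012,.024,.036,.048,.06)},read_state()['time_s'])
E
python3 pin.py 3
```

```text
time_s: 3.75
position: [0.5173, 0.0679, 0.1802]
tcp_rot: [[0.427, -0.904, 0.003], [-0.904, -0.427, -0.001], [0.002, -0.002, -1.0]]
force: [-5.1, -1.9, 24.5]
opening: 0.007
3.75 [0.5173 0.0679 0.1802] [[0.427, -0.904, 0.003], [-0.904, -0.427, -0.001], [0.002, -0.002, -1.0]] [-5.13 -1.92 24.52] 0.00673647706654863
to knob tool cm [-0.1   0.09 -1.98]
time_s: 4.45
position: [0.5161, 0.0685, 0.214]
tcp_rot: [[0.427, -0.904, -0.002], [-0.904, -0.427, 0.0], [-0.001, 0.002, -1.0]]
force: [-0.6, 0.8, 0.5]
opening: 0.005
4.45 [0.5161 0.0685 0.214 ] [[0.427, -0.904, -0.002], [-0.904, -0.427, 0.0], [-0.001, 0.002, -1.0]] [-0.62  0.79  0.55] 0.004853628765009219
to knob tool cm [0.   0.01 1.4 ]
red 202 210 226.61111111111111
expected tip rows {0: [227.0, 209.0], 0.012: [226.9, 207.1], 0.024: [226.7, 205.2], 0.036: [226.6, 203.2], 0.048: [226.4, 201.3], 0.06: [226.3, 199.3]} 4.55
```

View pics/p3.png

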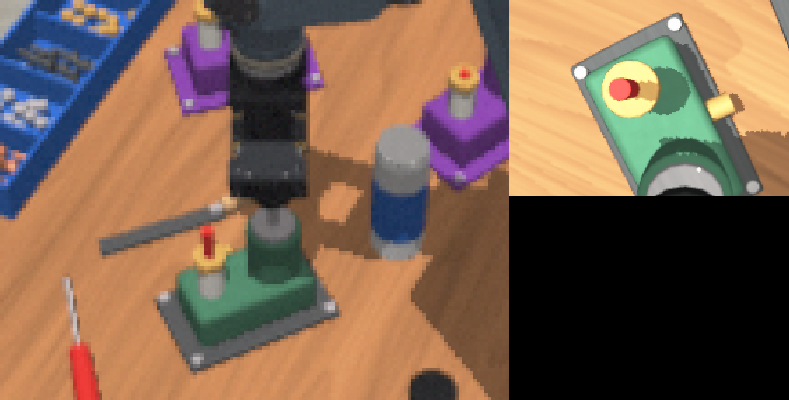

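The bottom stop showed clearly: force rose to 24 N with no further travel at z 0.180. The pin lifted, with its tip now at row 202, which is about 0.036 out. Second stroke.

```bash
python3 -m crank '[[[0,0,1.2],[0,0,0]],[[0,0,1.0],[0,0,0]],[[0,0,0.9],[0,0,0]],[[0,0,0.6],[0,0,0]],[[0,0,0],[0,0,0]],[[0,0,0],[0,0,0]],[[0,0,0],[0,0,0]]]'; 
python3 -m crank '[[[0,0,-1.2],[0,0,0]],[[0,0,-1.3],[0,0,0]],[[0,0,-1.2],[0,0,0]],[[0,0,0],[0,0,0]],[[0,0,0],[0,0,0]],[[0,0,0],[0,0,0]],[[0,0,0],[0,0,0]]]'; python3 go.py
python3 pin.py 4
```

```text
time_s: 5.25
position: [0.5175, 0.0685, 0.1803]
tcp_rot: [[0.427, -0.904, 0.003], [-0.904, -0.427, -0.0], [0.002, -0.003, -1.0]]
force: [-3.6, 0.0, 21.2]
opening: 0.009
time_s: 5.95
position: [0.5161, 0.0685, 0.214]
tcp_rot: [[0.427, -0.904, -0.002], [-0.904, -0.427, 0.0], [-0.001, 0.002, -1.0]]
force: [0.5, -0.8, 0.5]
opening: 0.004
5.95 [0.5161 0.0685 0.214 ] [[0.427, -0.904, -0.002], [-0.904, -0.427, 0.0], [-0.001, 0.002, -1.0]] [ 0.53 -0.79  0.54] 0.003916433826287935
to knob tool cm [0.   0.01 1.4 ]
red 200 210 226.46153846153845
expected tip rows {0: [227.0, 209.0], 0.012: [226.9, 207.1], 0.024: [226.7, 205.2], 0.036: [226.6, 203.2], 0.048: [226.4, 201.3], 0.06: [226.3, 199.3]} 6.05
```

View pics/p4.png

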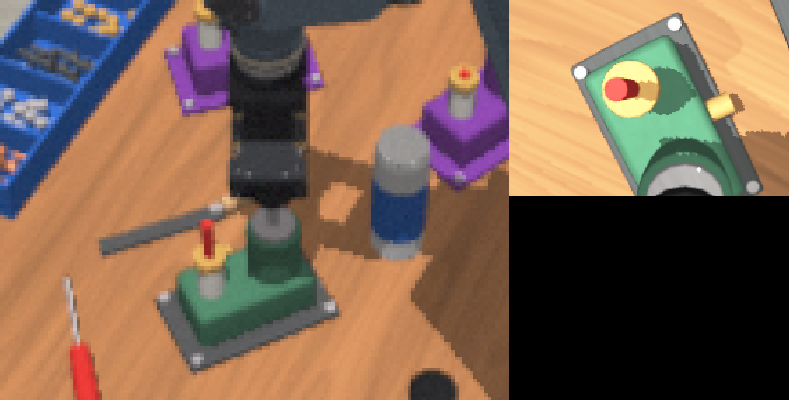

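The tip is at row 200, about 0.048 out, with red running down to the collar and no green showing. So it isn't fully out, and I'll do a third stroke.

```bash
python3 -m crank '[[[0,0,1.2],[0,0,0]],[[0,0,1.0],[0,0,0]],[[0,0,0.9],[0,0,0]],[[0,0,0.6],[0,0,0]],[[0,0,0],[0,0,0]],[[0,0,0],[0,0,0]],[[0,0,0],[0,0,0]]]'; 
python3 -m crank '[[[0,0,-1.2],[0,0,0]],[[0,0,-1.3],[0,0,0]],[[0,0,-1.2],[0,0,0]],[[0,0,0],[0,0,0]],[[0,0,0],[0,0,0]],[[0,0,0],[0,0,0]],[[0,0,0],[0,0,0]]]'; python3 go.py
python3 pin.py 5
```

```text
time_s: 6.75
position: [0.5175, 0.0684, 0.1803]
tcp_rot: [[0.427, -0.904, 0.003], [-0.904, -0.427, -0.0], [0.002, -0.003, -1.0]]
force: [-3.8, 0.3, 21.5]
opening: 0.008
time_s: 7.45
position: [0.5161, 0.0685, 0.214]
tcp_rot: [[0.427, -0.904, -0.002], [-0.904, -0.427, 0.0], [-0.001, 0.002, -1.0]]
force: [0.1, -0.1, -0.2]
opening: 0.005
7.45 [0.5161 0.0685 0.214 ] [[0.427, -0.904, -0.002], [-0.904, -0.427, 0.0], [-0.001, 0.002, -1.0]] [ 0.09 -0.08 -0.24] 0.005442913170277346
to knob tool cm [-0.    0.01  1.4 ]
red 198 208 226.375
expected tip rows {0: [227.0, 209.0], 0.012: [226.9, 207.1], 0.024: [226.7, 205.2], 0.036: [226.6, 203.2], 0.048: [226.4, 201.3], 0.06: [226.3, 199.3]} 7.55
```

View pics/p5.png

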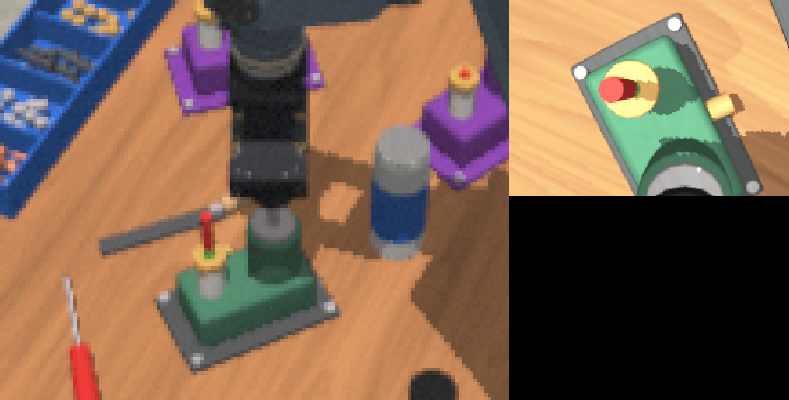

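The green band now shows above the collar in both views: around (208,253) in the side zoom and (640,90) in the wrist zoom. The tip is at row 198, which is 0.060. Pressing is finished, so I retreat straight up and check.

```bash
python3 -m crank '[[[0,0,-2],[0,0,0]],[[0,0,-3],[0,0,0]],[[0,0,-3],[0,0,0]],[[0,0,-1],[0,0,0]],[[0,0,0],[0,0,0]],[[0,0,0],[0,0,0]],[[0,0,0],[0,0,0]]]'; python3 pin.py 6
```

```text
time_s: 8.25
position: [0.5155, 0.0686, 0.3031]
tcp_rot: [[0.427, -0.904, -0.004], [-0.904, -0.427, 0.0], [-0.002, 0.003, -1.0]]
force: [-0.2, -0.5, -0.6]
opening: 0.009
red 198 208 226.32
expected tip rows {0: [227.0, 209.0], 0.012: [226.9, 207.1], 0.024: [226.7, 205.2], 0.036: [226.6, 203.2], 0.048: [226.4, 201.3], 0.06: [226.3, 199.3]} 8.35
```

View pics/p6.png

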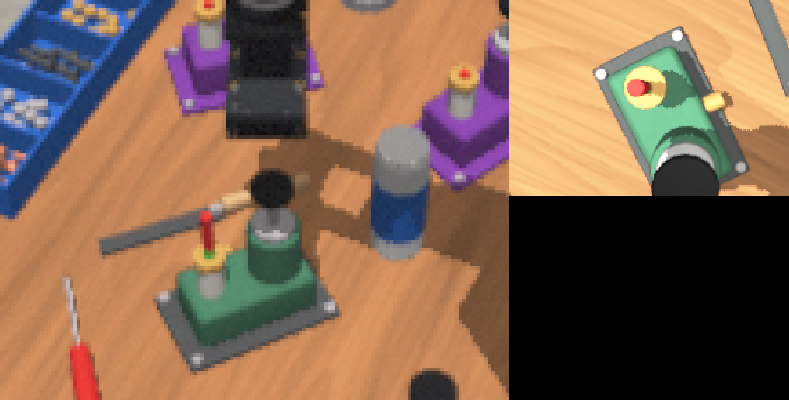

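View pics/side6.png

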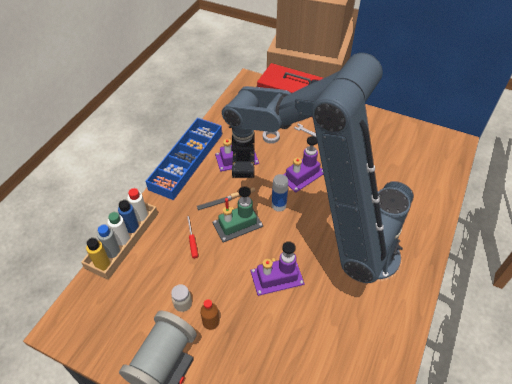

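The knob is back up, the pin is out with its green band visible, the bystanders look unmoved, and the arm is clear.

```bash
python3 -c "
from rig import bot
bot.hand_in()"
```

```text
the job is handed in; nothing more can be done
```

I primed the oiler with three full strokes of the green pump's knob, using the closed fingertips. The red pin is now fully out with its green band showing, and I handed the job in at about 8.4 s.

- **Strokes:** each press reached the bottom stop at z 0.180 m, with 21–25 N on the wrist. I backed the fingers off to z 0.214 m after each one so the knob could spring all the way up.
- **Pin:** the pictures after the three strokes read about 0.036, 0.048 and 0.060 m out. The green band first showed after the third stroke, and I did not press again.
- **Last checks:** after I raised the arm to z 0.30 m, the knob was up and the pin tip unchanged. In the pictures nothing else on the bench appeared to have moved, judged by eye only.
- **Disagreements:** the rays from the two cameras missed each other by about 2 mm, which is within calibration. No check failed.

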